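# Click the air-tool test console's knurled dial to the green mark and press start

### The arm

A 6-joint arm with a two-finger parallel gripper is mounted at the origin on the work surface. World frame = base frame: x ahead of the robot, y to its left, z up, the work surface at z = 0. Lengths are in m, angles in rad, forces in N, time in s.
With the tool pointing down it reaches from about 0.25 to 0.775 m from the base axis. Payload 8.9 kg.
Tool frame: the origin (TCP) lies midway between the tips of the shut fingers; the grasp point (between the pads) lies r.pinch_z behind it (r.pinch_z is the distance from the TCP to the grasp point, in m); x points along the fingers, z is the direction in which the jaws open and shut, and the axes are right-handed (so a half turn about x gives the same grasp; the last joint's range is limited). The gripper opens to 85 mm and grips with 20 to 120 N. Pads are 22 mm wide; open, the fingers measure 114 mm over their backs; the gripper's body (76 mm by 85 mm) begins 54 mm behind the grasp point. The pads swing forward as they close: fully open they stand 13 mm farther back than shut.
Start: joints at [-1.376, 0.291, -0.153, 1.127, 0, 1.431], TCP at [0.172, -0.496, 0.231] pointing down, gripper open.
Joint ranges: [-2.52, 2.52], [-0.91, 1.74], [-1.3, 1.37], [-1.96, 2.02], [-1.52, 1.47], [-3.14, 3.14]. Speed limits (rad/s): [2.22, 2.22, 2.79, 3.14, 3.14, 3.14].

### API

Orientations are given as a unit quaternion [x, y, z, w].
In Python, from bench import readout, viewer, r gives the robot as it stands.
- The arm moves only by the tool drive_tool, never from a script. Its argument "moves" is a list of rows, each a list of 3 entries, a list of its own where there are three numbers: the shift along the world's x, y, z in mm, then the turn, a rotation vector about the world's x, y, z in degrees, then the finger opening in mm, from 0 to 85.4. A call has 1 to 5 rows; each row is the pose to reach, as a shift and turn from the pose measured when the call began; what a row does not reach only later rows make up. A row lasts 1/8 s, in which the tool goes at most 62.5 mm and 10.7 degrees, less where a joint would pass 70% of its speed; a pose out of reach is approached as far as the arm can. A call with a gripper value outside its range is refused whole. The fingers move at their own pace and stop on an object; "newtons" is the grip in N (left out, the last holds). Time passes only in rows, so rows that repeat a pose let the fingers close. It gives the time, the measured TCP pose, the force and the opening at its end, in the units of the state.
- readout.get_state(): the state, without advancing time (a new reading comes with each control period).
- viewer.read_camera(name): name is "scene" or "side" or "wrist"; returns the picture (384x512x3 uint8, red, green, blue); there is no depth.
- viewer.calibration(name): a dict with "camera_matrix" (3x3 intrinsics, pixels), "dist_coeffs" ([k1, k2, p1, p2, k3] as OpenCV has them; the pictures are not rectified), "rvec" (rotation vector, rad) and "tvec" (3), from world to camera coordinates, as OpenCV has them. Camera axes: x right, y down, z forward; pixel columns grow to the right and rows downward; lengths in m; the calibration is good to about 2 mm. A picture is of the moment at which its call begins: read the wrist's pose just before it. calibration takes no time and is no camera call; for the wrist camera it gives the pose at the moment of the call.
- r.finish_job(): hands the job in, once; it reports no verdict.
The state is a dict: "t": time; "q": joint angles; "joint_velocities": joint speeds; "effort": joint torques, N m; "ee_pos": TCP position; "tool_rot": TCP orientation; "ft_force": force on the tool from outside, world axes, zero at the start; "wrist_torque": the same for the moment, N m; "gripper_width": opening from 0.0 (shut) to 1.0 (fully open).
Only numpy, scipy, OpenCV 4.12 (cv2) and the standard library are available. Lean on these libraries where they do the work, as an engineer would, in place of code of your own. Each camera call takes 0.05 s, during which the arm holds its last target.

### The job

Set the air-tool test console on the bench: with a fingertip, turn the big knurled black dial clockwise (seen from above) until it clicks in with its orange pointer at the green mark, one or two clicks on, not past it. Then press the blue button all the way down and let it come back up. Only touch the dial and the button: do not pick up or shift any of the loose things standing on and around the console.

Things in the scene. Friction and masses are not known exactly. Their poses are not given: they have to be found in the camera images.
- console: Cream steel box, 200 (x) by 360 (y) by 70 mm high, fixed; origin at the centre of its underside, z up, -x side towards the robot at yaw 0. On its top: dial axis at x -10, y +70; blue button at x -30, y -105; fixed round gauge 60 mm across, 26 mm deep, at x +75, y -50, reaching 72 mm above the box. A flat black disc 152 mm across under the dial bears four dots.
- dial (a joint): Dial angle (rad), growing clockwise from above. Detents every 36 deg: 0 and 0.628 (white dots), 1.257 (green), 1.885 (red); it starts at or near a white one. Midway between detents lie humps (0.314, 0.942, 1.571): past a hump the dial, let go, is drawn into the next detent by itself. A hump takes about 0.13 N m (2.5 N at the rim). Stops at -0.06 and 1.945.
- dial_top (a point): Centre of the dial's flat top, on its vertical axis. The dial is a black knurled disc 110 mm across, 28 mm high (36 upright ribs round the rim, 2.5 mm proud), top 101 mm above the bench, underside 3 mm above the box; too wide to grip. Turn it by pressing a fingertip against the rim (or down on the top) and dragging round.
- dial_pointer (a point): Outer end of the orange pointer line on the dial's top face, 52 mm from the dial's axis; it turns with the dial.
- green_mark (a point): The green dot (16 mm across) on the console's top beside the dial, 66 mm from the dial's axis, 18 deg clockwise (from above) of the console's +x direction; the other dots lie at 18 (white), 54 (white) counter-clockwise and 54 clockwise (red). The pointer must point to it.
- start_button_top (a point): Centre of the top of the blue push button, 30 mm across, in a steel collar 46 mm across and 12 mm high; the button's top stands 22 mm above the box's top and moves with it.
- start_button (a joint): Travel of the blue button (m): 0 up, 0.006 fully down; it takes 1.5 N to start and 5 N to hold fully down, and it springs back.
- socket: Loose steel socket standing on the console's right far part, 30 mm across, 38 mm high; origin at the centre of its underside.
- coupling: Loose brass coupling standing on the console near its front edge between dial and button, 26 mm across, 32 mm high; origin at the centre of its underside.
- oil_bottle: Loose amber oil bottle standing on the bench, 60 mm across, 150 mm high; origin at the centre of its underside.
- grease_tin: Loose tin with a yellow band, standing on the bench, 72 mm across, 60 mm high; origin at the centre of its underside.
- chisel: Loose dark steel chisel bit lying on the bench in front of the console, along its own y from -120 to +105 mm, 30 mm wide, 20 mm high; origin on its underside.
- wrench: Loose wrench lying flat on the bench to the right of the console, 180 mm long along its own x, 8 mm high; origin on its underside at mid length.
- bit_box: Loose closed carton with an orange band on the bench to the left of the console, 90 by 70 by 60 mm high; origin at the centre of its underside.

How it is judged:
On the way, in this order (a step that is already met when the one before it is completed fails the run):
1. the dial has clicked in at the green mark (within 0.12 rad) (value of joint dial between 1.137 and 1.377 rad), for 0.2 s.
2. the blue button is pressed down (5 mm or more) (value of joint start_button above 0.005 m), for 0.05 s.
At the end, for the whole second after the job is handed in: The dial rests in the green detent (1.257 rad within 0.1), the blue button has been pressed after that and is up again (within 1.5 mm), and each loose thing is within 20 mm of where it began (value of joint dial between 1.157 and 1.357 rad and velocity of joint dial between -0.05 and 0.05 rad/s and value of joint start_button below 0.0015 m and distance of each of socket, coupling, oil_bottle, grease_tin, chisel, wrench, bit_box from where it was at the start of the episode below 0.02 m); the robot touches nothing.
It fails at once if the blue button is pressed (3 mm or more) while the dial is not at the green mark (within 0.25 rad) (value of joint start_button above 0.003 m and not (value of joint dial between 1.007 and 1.507 rad)).
It fails at once if a loose thing is lifted, carried or pushed more than 25 mm (distance of any of socket, coupling, oil_bottle, grease_tin, chisel, wrench, bit_box from where it was at the start of the episode above 0.025 m).
It also fails if it takes over 45 s, if anything falls off the work surface, if the arm or the gripper's body presses on something with over 40 N, if the wrist force passes 120 N, or if a joint passes its speed limit or range.

## Working session

There is one attempt and no reset: what is moved stays moved. The work goes in short steps, Python scripts to look and compute and a tool call to move; the robot and the scene stay as the last step left them, time stands still between calls to the robot, and variables do not carry over. Pictures are saved under pics/ and viewed, and the job is handed in when it is done.

Besides the shell and the picture viewer there is one more tool, called after "Request:" as name(argument=value, ...), one argument or row to a line, values as JSON. drive_tool: Moves the arm, as the interface text tells. Its arguments: {"type":"object","properties":{"moves":{"type":"array","items":{"type":"array"}},"newtons":{"type":"number"}},"required":["moves"]}

```bash
mkdir -p pics; ls
python3 - <<'E'
from bench import readout, viewer, r
import cv2,numpy as np
s=readout.get_state();print(s['t'],s['ee_pos'],s['tool_rot'],s['gripper_width'],r.pinch_z)
for n in ("scene","side","wrist"):
    cv2.imwrite(f"pics/a_{n}.png",viewer.read_camera(n)[:,:,::-1]); c=viewer.calibration(n)
    R=cv2.Rodrigues(np.array(c['rvec']))[0]; print(n,c['camera_matrix'],c['dist_coeffs'],-R.T@np.array(c['tvec']).ravel())
E
```

```text
pics
0.0 [ 0.17191659 -0.49559464  0.23074448] [ 0.410306    0.57645117 -0.40968423  0.57577067] 0.9988227188095178 0.0187
scene [[394.59468852   0.         256.72077478]
 [  0.         394.59468852 189.41561082]
 [  0.           0.           1.        ]] [-0.05054486  0.          0.          0.          0.        ] [ 1.1397015  -0.23298077  0.79198073]
side [[376.51676003   0.         255.03682178]
 [  0.         376.51676003 189.045955  ]
 [  0.           0.           1.        ]] [-0.0142874  0.         0.         0.         0.       ] [0.30311957 0.55124681 0.71828826]
wrist [[300.62230681   0.         254.10304204]
 [  0.         300.62230681 190.96770922]
 [  0.           0.           1.        ]] [-0.0316125  0.         0.         0.         0.       ] [ 0.23837725 -0.47264189  0.37390961]
```

View pics/a_scene.png

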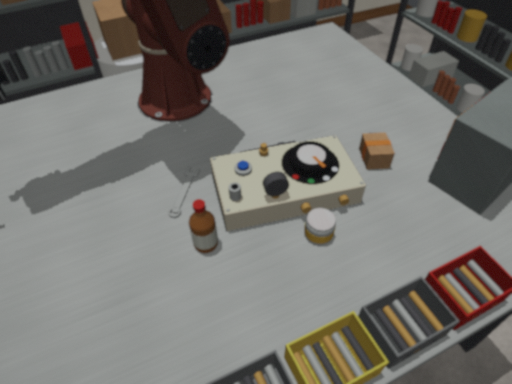

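View pics/a_side.png

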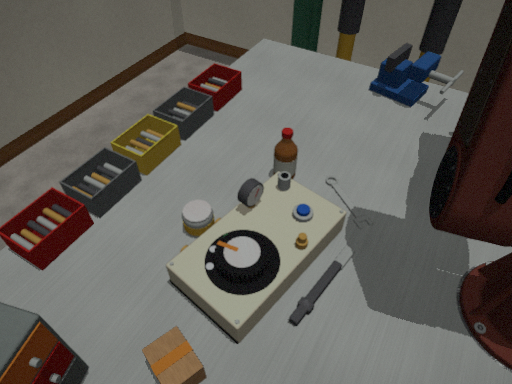

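View pics/a_wrist.png

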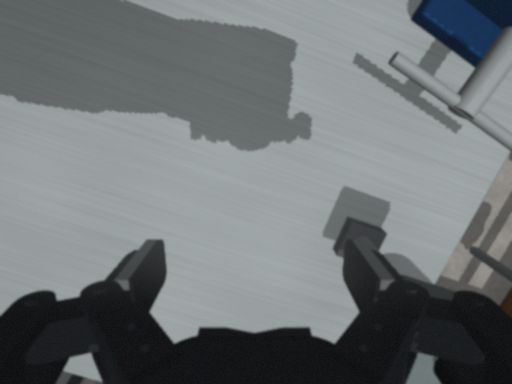

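```bash
cat > h.py <<'E'
import cv2,numpy as np
from bench import readout, viewer, r
def ray(n,px):
    c=viewer.calibration(n)
    R=cv2.Rodrigues(np.array(c['rvec']))[0];t=np.array(c['tvec']).ravel()
    u=cv2.undistortPoints(np.array([[px]],float),np.array(c['camera_matrix']),np.array(c['dist_coeffs'])).ravel()
    return -R.T@t,R.T@np.array([u[0],u[1],1.])
def onz(n,px,z):
    o,d=ray(n,px);return o+d*(z-o[2])/d[2]
def proj(n,P):
    c=viewer.calibration(n)
    return cv2.projectPoints(np.array(P,float).reshape(-1,3),np.array(c['rvec']),np.array(c['tvec']),np.array(c['camera_matrix']),np.array(c['dist_coeffs']))[0].reshape(-1,2)
def blobs(img,lo,hi,roi,amin=4):
    h=cv2.cvtColor(img,cv2.COLOR_BGR2HSV);m=cv2.inRange(h,np.array(lo),np.array(hi))
    k=np.zeros_like(m);x0,y0,x1,y1=roi;k[y0:y1,x0:x1]=255;m&=k
    n,l,st,ce=cv2.connectedComponentsWithStats(m)
    return [(ce[i].round(1).tolist(),st[i].tolist()) for i in range(1,n) if st[i][4]>=amin]
E
python3 - <<'E'
from h import *
S=cv2.imread('pics/a_scene.png');D=cv2.imread('pics/a_side.png')
for nm,im,roi in(('scene',S,(205,130,370,230)),('side',D,(165,170,350,340))):
  for col,lo,hi in(('blue',(100,120,60),(130,255,255)),('green',(45,100,40),(85,255,255)),('red',(0,180,60),(4,255,255)),('orange',(5,150,120),(18,255,255)),('white',(0,0,175),(179,30,255))):
    print(nm,col)
    for c,st in blobs(im,lo,hi,roi):
        z={'blue':.092,'orange':.101}.get(col,.0715)
        print('  ',c,st,onz(nm,c,z).round(4))
a=cv2.resize(S[130:230,200:380],None,fx=4,fy=4,interpolation=2);cv2.imwrite('pics/b1.png',a)
a=cv2.resize(D[165:345,160:350],None,fx=3,fy=3,interpolation=2);cv2.imwrite('pics/b2.png',a)
E
```

```text
scene blue
   [242.6, 165.3] [238, 162, 10, 8, 66] [0.4859 0.0382 0.092 ]
scene green
   [310.6, 180.1] [307, 178, 8, 5, 37] [0.5892 0.1773 0.0715]
scene red
   [295.7, 175.9] [293, 174, 6, 5, 25] [0.5602 0.1509 0.0715]
scene orange
   [367.3, 142.9] [365, 141, 5, 5, 22] [0.5618 0.3641 0.101 ]
   [321.6, 164.0] [319, 162, 6, 5, 20] [0.5765 0.2135 0.101 ]
scene white
   [329.7, 175.4] [289, 137, 72, 62, 1206] [0.5964 0.2292 0.0715]
   [246.6, 176.3] [213, 145, 76, 66, 2053] [0.5071 0.0389 0.0715]
   [310.4, 153.5] [300, 146, 24, 16, 260] [0.5054 0.2269 0.0715]
   [326.0, 177.8] [325, 177, 3, 2, 4] [0.5994 0.2162 0.0715]
   [321.1, 218.4] [309, 210, 25, 18, 351] [0.7036 0.1368 0.0715]
side blue
   [303.0, 209.7] [297, 204, 13, 12, 122] [0.4769 0.0461 0.092 ]
side green
   [225.0, 234.8] [223, 234, 5, 3, 5] [0.5954 0.1751 0.0715]
side red
side orange
   [226.2, 245.2] [217, 241, 21, 10, 67] [0.5662 0.2122 0.101 ]
side white
```

View pics/b1.png

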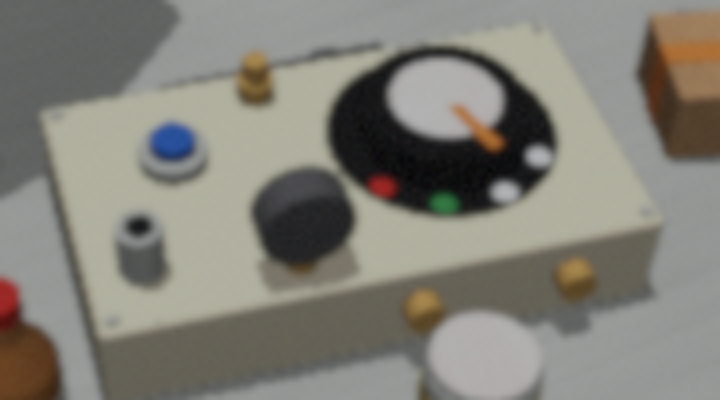

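View pics/b2.png

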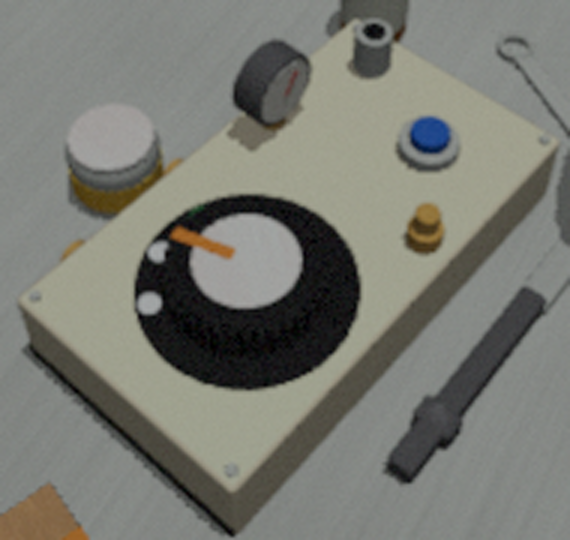

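Run:
```python
from h import *
from scipy.optimize import least_squares
def pol(deg,rad=66): a=np.radians(deg);return (-10+rad*np.cos(a),70+rad*np.sin(a))
L={'w0':pol(54),'w1':pol(18),'g':pol(-18),'r':pol(-54)}
obs=[('scene','w0',(334.5,169),71),('scene','w1',(326.2,177.9),71),('scene','g',(310.8,180.6),71),('scene','r',(295.7,176.6),71),
('side','w0',(209.7,266),71),('side','w1',(212.7,248.7),71),
('scene','c1',(359.8,183.2),70),('scene','c2',(225.5,212.5),70),('scene','c3',(210.5,158.8),70),('scene','c4',(336.0,136.5),70),
('side','c1',(167.0,265),70),('side','c4',(239.2,340),70),('side','c3',(345,212.5),70),('side','c2',(279.5,172.5),70)]
L.update(c1=(100,180),c2=(100,-180),c3=(-100,-180),c4=(-100,180))
P=np.array([onz(n,p,z/1000)[:2] for n,k,p,z in obs]);l=np.array([L[k] for n,k,p,z in obs])/1000
def W(v,q): c,s=np.cos(v[2]),np.sin(v[2]);q=np.atleast_2d(q);return np.c_[v[0]+c*q[:,0]-s*q[:,1],v[1]+s*q[:,0]+c*q[:,1]]
s=least_squares(lambda v:(W(v,l)-P).ravel(),[.52,.14,-.1],loss='soft_l1',f_scale=.002);v=s.x
print(v,np.degrees(v[2]))
for o,e in zip(obs,(W(v,l)-P)*1000):print(o[0],o[1],e.round(1))
for k,q in dict(dial=(-.01,.07),button=(-.03,-.105),green=np.array(L['g'])/1000).items(): print(k,W(v,q))
C=W(v,(-.01,.07))[0]
for n,px in(('scene',(200+499/4,130+146/4)),('side',(160+174/3,165+233/3)),('scene',(200+455/4,130+108/4)),('side',(160+233/3,165+254/3))):
    e=onz(n,px,.101)[:2]-C;print(n,'pointer',e,np.linalg.norm(e),'local deg',np.degrees(np.arctan2(e[1],e[0])-v[2]))
np.save('v.npy',v)
# loose things
for nm,n,px,z in(('socket','scene',(235,200.5-15),.108),('socket','side',(284.5,176),.108),('coup','scene',(263.8,146),.102),('coup','side',(302.5,236),.102)):
    print(nm,onz(n,px,z))
```

```text
[ 0.52860954  0.13872623 -0.19651335] -11.259385552548643
scene w0 [-1.2  1.1]
scene w1 [-1.5  0.3]
scene g [-0.5 -0.1]
scene r [-1.8 -0.6]
side w0 [0.9 0.6]
side w1 [-0.1  0.2]
scene c1 [10.8 12.7]
scene c2 [ 1.4 -3.7]
scene c3 [-10.4   1.2]
scene c4 [-10.    6.7]
side c1 [6.8 1.8]
side c4 [ 12.9 -13.2]
side c3 [-3.2 -6.9]
side c2 [ 7.7 -6.7]
dial [[0.53246958 0.20933147]]
button [[0.47868559 0.04160466]]
green [[0.59004903 0.17707304]]
scene pointer [0.05493146 0.00651315] 0.05531623952645294 local deg 18.02129933898254
side pointer [0.05103228 0.00597015] 0.05138030840320362 local deg 17.93195843504353
scene pointer [ 0.01374318 -0.00026123] 0.013745664518282547 local deg 10.170454293523147
side pointer [0.00861931 0.0003506 ] 0.008626440827207957 local deg 13.58864525460143
socket [ 0.55425058 -0.01177629  0.108     ]
socket [ 0.55219921 -0.01099068  0.108     ]
coup [0.45452012 0.1132475  0.102     ]
coup [0.44556206 0.11705888 0.102     ]
```

Request:
drive_tool(
  moves=[
    [[24,52,0],[0,0,7],0],
    [[48,104,0],[0,0,14],0],
    [[72,156,0],[0,0,21],0],
    [[96,208,0],[0,0,28],0],
    [[120,260,0],[0,0,35],0],
  ],
  newtons=40,
)

```text
t: 0.78
ee_pos: [0.2923, -0.2341, 0.2309]
tool_rot: [0.217, 0.673, -0.217, 0.673]
ft_force: [0.6, -0.6, -1.0]
gripper_width: -0.0
```

Request:
drive_tool(
  moves=[
    [[24,52,0],[0,0,7],0],
    [[48,104,0],[0,0,14],0],
    [[72,156,0],[0,0,21],0],
    [[96,208,0],[0,0,28],0],
    [[120,260,0],[0,0,35],0],
  ],
)

```text
t: 1.4
ee_pos: [0.4128, 0.0279, 0.2309]
tool_rot: [0.003, 0.707, -0.003, 0.707]
ft_force: [1.4, -1.5, 0.4]
gripper_width: 0.002
```

Request:
drive_tool(
  moves=[
    [[24,52,0],[0,0,6],0],
    [[48,104,-20],[0,0,12],0],
    [[72,156,-60],[0,0,18],0],
    [[80,183,-100],[0,0,20],0],
    [[80,183,-105],[0,0,20],0],
  ],
)

```text
t: 2.02
ee_pos: [0.4909, 0.2123, 0.1226]
tool_rot: [-0.121, 0.699, 0.121, 0.695]
ft_force: [-0.1, -0.3, 0.4]
gripper_width: 0.003
```

Run:
```python
from h import *
s=readout.get_state();print(s['ee_pos'],s['q'],s['ft_force'])
D=viewer.read_camera('side');S=viewer.read_camera('scene')
a=cv2.resize(D[165:345,160:350],None,fx=2,fy=2)[:,:,::-1];b=cv2.resize(S[100:230,200:380],None,fx=2,fy=2)[:,:,::-1]
o=np.zeros((360,750,3),np.uint8);o[:360,:380]=a;o[:260,385:745]=b;cv2.imwrite('pics/c.png',o)
print(proj('side',s['ee_pos']),proj('scene',s['ee_pos']))
```

```text
[0.49089889 0.21225308 0.1225757 ] [ 2.71232543e-01  3.99370377e-01 -2.97698337e-01  8.79196269e-01
  2.22851514e-04  1.49751858e+00] [-0.12686054 -0.25546677  0.37990654]
[[259.44309527 255.53259296]] [[304.48324614 137.24877829]]
```

View pics/c.png

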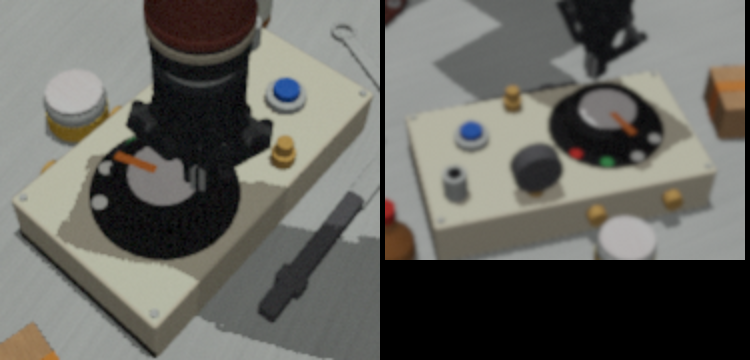

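The fingertip (composite 197,182 left; 595,72 right) stands over the robot-side part of the dial, clear of the coupling (left panel 284,150). I'll press down gently.

Request:
drive_tool(
  moves=[
    [[0,0,-8],[0,0,0],0],
    [[0,0,-16],[0,0,0],0],
    [[0,0,-20],[0,0,0],0],
    [[0,0,-22],[0,0,0],0],
    [[0,0,-23],[0,0,0],0],
  ],
)

```text
t: 2.75
ee_pos: [0.492, 0.2106, 0.1023]
tool_rot: [-0.12, 0.698, 0.12, 0.696]
ft_force: [1.2, -0.8, 0.5]
gripper_width: 0.0
```

Request:
drive_tool(
  moves=[
    [[0,0,-2],[0,0,0],0],
    [[0,0,-3],[0,0,0],0],
    [[0,0,-3],[0,0,0],0],
  ],
)

```text
t: 3.12
ee_pos: [0.4923, 0.2109, 0.1009]
tool_rot: [-0.12, 0.697, 0.12, 0.697]
ft_force: [-6.0, -1.1, 17.5]
gripper_width: -0.002
```

Request:
drive_tool(
  moves=[
    [[0.5,4,-2],[0,0,0],0],
    [[1.5,8,-2],[0,0,0],0],
    [[2.5,12,-2],[0,0,0],0],
    [[4,16,-2],[0,0,0],0],
  ],
)

```text
t: 3.62
ee_pos: [0.4981, 0.2273, 0.1009]
tool_rot: [-0.12, 0.696, 0.12, 0.698]
ft_force: [0.4, -0.2, 14.8]
gripper_width: -0.004
```

Run:
```python
from h import *
s=readout.get_state();print(s['ee_pos'],s['ft_force'])
S=viewer.read_camera('scene')
b=cv2.resize(S[120:200,270:370],None,fx=6,fy=6)[:,:,::-1];cv2.imwrite('pics/d.png',b)
```

```text
[0.49814213 0.2273278  0.10090104] [ 0.43762397 -0.24668782 14.81043455]
```

View pics/d.png

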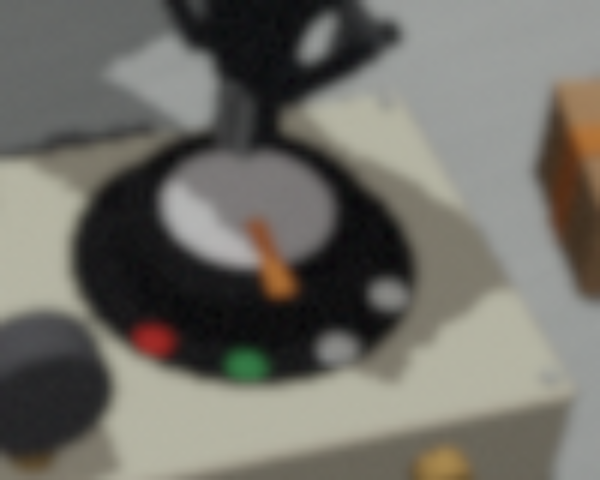

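```bash
cat >> h.py <<'E'
def pang(px,n='scene'):
    v=np.load('v.npy');e=onz(n,px,.101)[:2]-np.array([.53247,.20933]);a=np.degrees(np.arctan2(e[1],e[0])-v[2]);print('r',np.linalg.norm(e),'local deg',a,'joint',np.radians(54-a))
E
python3 -c "
from h import *
pang((270+281/6,120+293/6))"
```

```text
r 0.055474433163865036 local deg -4.875496520687199 joint 1.0275712630324574
```

Request:
drive_tool(
  moves=[
    [[2,4,-1.5],[0,0,0],0],
    [[4.5,7,-1.5],[0,0,0],0],
    [[5,7,0],[0,0,0],0],
    [[5,7,15],[0,0,0],0],
    [[5,7,35],[0,0,0],0],
  ],
)

```text
t: 4.3
ee_pos: [0.5032, 0.2349, 0.1366]
tool_rot: [-0.12, 0.696, 0.121, 0.698]
ft_force: [-0.2, 0.4, -0.4]
gripper_width: -0.001
```

Run:
```python
from h import *
s=readout.get_state();print(s['ee_pos'],s['ft_force'])
S=viewer.read_camera('scene')
b=cv2.resize(S[120:200,270:370],None,fx=6,fy=6)[:,:,::-1];cv2.imwrite('pics/e.png',b)
```

```text
[0.50316731 0.23489497 0.13661584] [-0.16961096  0.37276782 -0.39809274]
```

View pics/e.png

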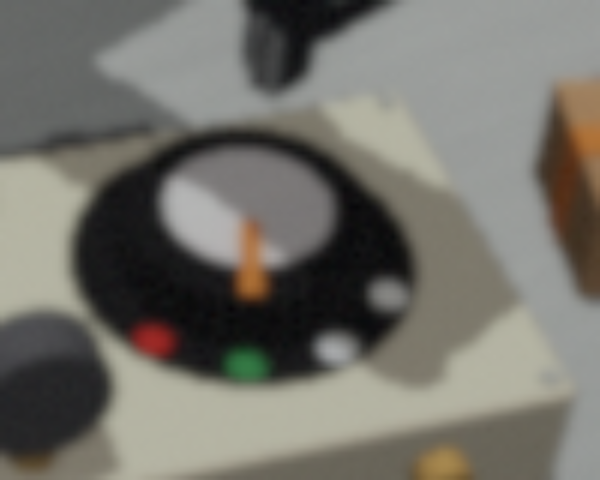

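```bash
python3 -c "
from h import *
pang((270+253/6,120+297/6))"
```

```text
r 0.05700580194940412 local deg -16.960443807718423 joint 1.2384933831211085
```

The pointer (253,297) now points at the green dot (246,365); measured 1.24 rad. I'll move over the button.

Request:
drive_tool(
  moves=[
    [[-2,-30,25],[0,0,0],0],
    [[-8,-80,30],[0,0,0],0],
    [[-16,-130,20],[0,0,0],0],
    [[-23,-180,0],[0,0,0],0],
    [[-24.5,-193,-20],[0,0,0],0],
  ],
)

```text
t: 4.97
ee_pos: [0.4799, 0.04, 0.1196]
tool_rot: [-0.119, 0.694, 0.12, 0.7]
ft_force: [0.2, 1.5, 0.3]
gripper_width: -0.001
```

Request:
drive_tool(
  moves=[
    [[0,0,0],[0,0,0],0],
    [[0,0,0],[0,0,0],0],
  ],
)

```text
t: 5.22
ee_pos: [0.4805, 0.0403, 0.1204]
tool_rot: [-0.119, 0.694, 0.12, 0.7]
ft_force: [0.2, 0.3, 0.2]
gripper_width: -0.002
```

Run:
```python
from h import *
s=readout.get_state();print(s['ee_pos'],s['ft_force'])
D=viewer.read_camera('side');S=viewer.read_camera('scene')
o=np.zeros((360,800,3),np.uint8);o[:320,:400]=cv2.resize(D[160:240,250:350],None,fx=4,fy=4)[:,:,::-1];o[:320,400:]=cv2.resize(S[120:200,200:300],None,fx=4,fy=4)[:,:,::-1];cv2.imwrite('pics/f.png',o)
```

```text
[0.48050652 0.04034644 0.120441  ] [0.23773762 0.26372501 0.18739124]
```

View pics/f.png

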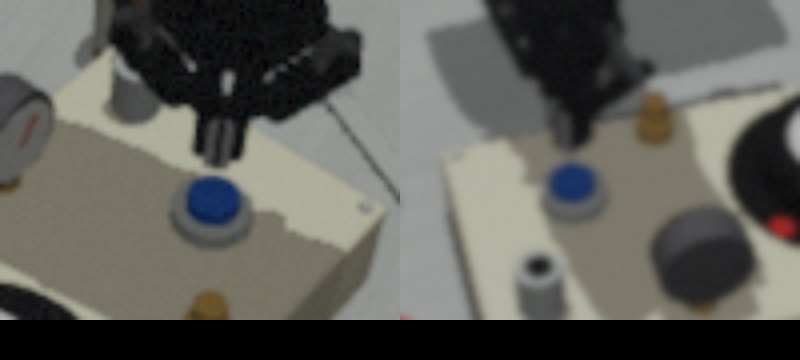

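The fingertip (side panel 215,160; scene panel 570,140) is right above the blue button in both views. I'll press it.

Request:
drive_tool(
  moves=[
    [[-1.5,1,-15],[0,0,0],0],
    [[-1.5,1,-24],[0,0,0],0],
    [[-1.5,1,-30],[0,0,0],0],
    [[-1.5,1,-34],[0,0,0],0],
    [[-1.5,1,-35.5],[0,0,0],0],
  ],
)

```text
t: 5.95
ee_pos: [0.4793, 0.0421, 0.0857]
tool_rot: [-0.119, 0.693, 0.12, 0.7]
ft_force: [-6.9, 2.6, 25.8]
gripper_width: 0.002
```

Request:
drive_tool(
  moves=[
    [[0,0,-0.5],[0,0,0],0],
    [[0,0,-0.5],[0,0,0],0],
  ],
)

```text
t: 6.2
ee_pos: [0.4793, 0.0422, 0.0859]
tool_rot: [-0.119, 0.693, 0.12, 0.701]
ft_force: [-5.0, 0.9, 12.6]
gripper_width: -0.0
```

Fully down: the tip is at z 0.0859 and 12.6 N is past the 5 N needed. I'll lift and check.

Request:
drive_tool(
  moves=[
    [[0,0,10],[0,0,0],0],
    [[0,0,40],[0,0,0],0],
    [[-20,0,90],[0,0,0],0],
    [[-60,0,130],[0,0,0],0],
    [[-100,0,150],[0,0,0],0],
  ],
)

```text
t: 6.82
ee_pos: [0.3792, 0.042, 0.2382]
tool_rot: [-0.12, 0.692, 0.12, 0.702]
ft_force: [0.2, -0.5, -0.0]
gripper_width: -0.001
```

Run:
```python
from h import *
s=readout.get_state();print(s['t'],s['ee_pos'],s['ft_force'])
D=viewer.read_camera('side');S=viewer.read_camera('scene');d=D[:,:,::-1].copy();sc=S[:,:,::-1].copy()
A=cv2.imread('pics/a_scene.png')
print(blobs(sc,(100,120,60),(130,255,255),(205,130,370,230)))
o=np.zeros((600,800,3),np.uint8);o[:300,:400]=cv2.resize(sc,(400,300));o[:300,400:]=cv2.resize(d,(400,300))
o[300:,:400]=cv2.resize(A,(400,300));o[300:,400:]=cv2.resize(sc[120:195,270:370],(400,300));cv2.imwrite('pics/g.png',o)
```

```text
6.825 [0.37921792 0.04198071 0.2382171 ] [ 0.18260209 -0.45099354 -0.0430762 ]
[([242.6, 165.2], [238, 161, 10, 9, 70])]
```

View pics/g.png

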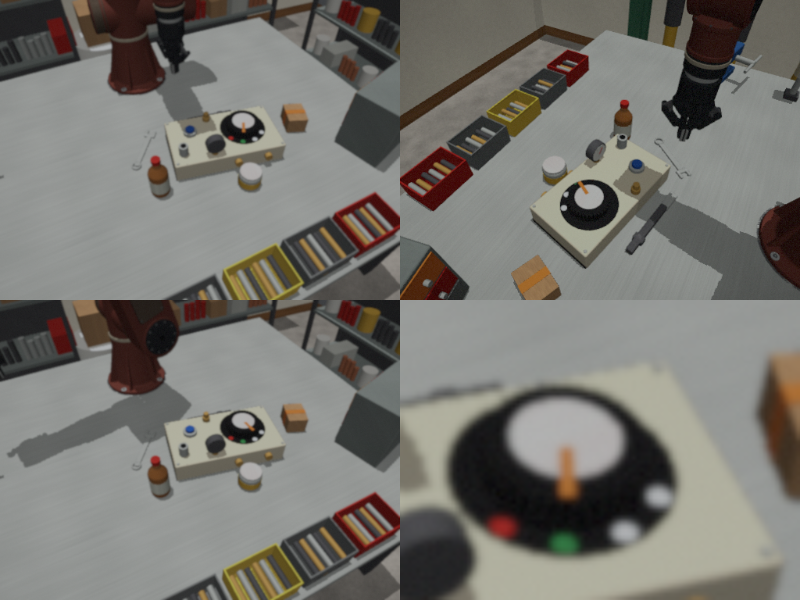

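The pointer (568,498 in the close-up) is still at the green dot (565,543). The button is back up, with its blob where it was at the start, and nothing loose has moved. I'll hand it in.

```bash
python3 -c "
from bench import r
print(r.finish_job())"
```

```text
the job is handed in; nothing more can be done
None
```

The dial is set at the green mark and the blue button has been pressed and is back up. I handed the job in at about 7 s of the 45 s allowed. The hand-in gives no verdict, so what follows is from my own checks.

- **Dial:** It started at the second white dot, so it needed one click. With the shut fingertip I pressed on its top at about 15–17 N and dragged it clockwise past the hump, then let go. It clicked in at 1.24 rad measured from the picture (target 1.257), and the last picture still shows the pointer at the green dot.
- **Button:** I pressed it to the bottom of its travel, with the fingertip at z 0.0859 m and a steady 12.6 N (25.8 N at its highest reading). After I lifted off, it showed at the same place in the scene camera as before.
- **Loose things:** None looks moved in the before and after pictures. I compared those by eye and did not measure each object.
- **Arm:** It stood clear of everything at the end, with about 0 N on the wrist.

**Disagreement:** The console corners I picked were off by up to about 18 mm from the fitted pose. I relied on the dots, which agreed within 2 mm, and the contact heights on the dial and button then matched what they should be.

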